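# Set up the blood-grouping reagent caddy

### The arm

A 7-joint arm with a two-finger parallel gripper is mounted at the origin on the work surface. World frame = base frame: x ahead of the robot, y to its left, z up, the work surface at z = 0. Lengths are in m, angles in rad, forces in N, time in s.
With the tool pointing down it reaches from about 0.4 to 0.75 m from the base axis. Payload 19.5 kg.
Tool frame: the origin (TCP) lies at the very end of the fingers, on their centre line; the grasp point (between the pads) lies 19 mm behind it; z points along the fingers, y is the line along which they close (so a half turn about z gives the same grasp; the last joint's range is limited). The gripper opens to 85 mm and grips with 20 to 120 N. Pads are 22 mm wide; open, the fingers measure 114 mm over their backs; the gripper's body (76 mm by 85 mm) begins 54 mm behind the grasp point. The pads swing forward as they close: fully open they stand 13 mm farther back than shut.
Start: joints at [-1.324, 0.707, -0.028, 1.485, 0.022, 0.951, -0.075], TCP at [0.164, 0.551, 0.231] pointing down, gripper open.
Joint ranges: [-2.71, 2.71], [-0.32, 2.16], [-1.57, 1.52], [0, 2.45], [-1.46, 4.6], [0, 2.02], [-2.83, 2.83]. Speed limits (rad/s): [1.89, 1.89, 2.57, 2.57, 3.01, 3.01, 3.01].

### API

Orientations are given as a 3x3 rotation matrix whose columns are the frame's x, y, z axes.
In Python, from bench import arm gives the robot as it stands. The module is installed in compiled form; this text tells all that it offers.
- The arm moves only by the tool carry_out, never from a script. Its argument "increments" is one flat list of numbers, 6 for each row, row after row: the shift along the tool's x, y, z scaled (see below), then the turn, a rotation vector about the tool's x, y, z scaled (see below). In form: [x, y, z, rx, ry, rz, x, y, z, rx, ry, rz, ...]. A call has 1 to 10 rows; each row is the pose to reach, as a shift and turn from the pose commanded when the call began, along the tool's axes at that moment; what a row does not reach only later rows make up. The controller multiplies each number of a shift by 0.15 m and each number of a turn by 60 degrees. A row lasts 1/8 s, in which the tool goes at most 62.5 mm and 10.7 degrees, less where a joint would pass 70% of its speed; a pose out of reach is approached as far as the arm can. A call with a number of a shift or a turn outside -1 to 1 is refused whole. A call with a gripper value outside its range is refused whole. "gripper" is the finger opening in mm, from 0 to 85.4, set as the call begins (left out, the last holds). The fingers move at their own pace and stop on an object; "squeeze" is the grip in N (left out, the last holds). Time passes only in rows, so rows that repeat a pose let the fingers close. It gives the time, the measured TCP pose, the force, the opening and the grip force at its end, in the units of the state.
- arm.observe(): the state, without advancing time (a new reading comes with each control period).
- arm.snapshot(name): name is "scene" or "top" or "wrist"; returns the picture (420x560x3 uint8, red, green, blue); there is no depth.
- arm.camera_model(name): a dict with "K" (3x3 intrinsics, pixels), "world_from_camera" (4x4, takes a point from camera to world coordinates). Camera axes: x right, y up, looking along -z (the intrinsics and any distortion apply to the point x, -y, -z); pixel columns grow to the right and rows downward; lengths in m; the calibration is good to about 2 mm. A picture is of the moment at which its call begins: read the wrist's pose just before it. camera_model takes no time and is no camera call; for the wrist camera it gives the pose at the moment of the call.
- arm.finish_job(): hands the job in; it is judged then, once.
The state is a dict: "time_s": time; "qpos": joint angles; "joint_vel": joint speeds; "tau": joint torques, N m; "position": TCP position; "tool_rot": TCP orientation; "contact_force": force on the tool from outside, world axes, zero at the start; "torque": the same for the moment, N m; "grip_width": finger opening in m; "grip_force": force on a finger pad.
Only numpy, scipy, OpenCV 4.12 (cv2) and the standard library are available. Lean on these libraries where they do the work, as an engineer would, in place of code of your own. Each camera call takes 0.05 s, during which the arm holds its last target. There are 200 camera calls.

### The job

Set up the reagent caddy for blood grouping: stand the four good dropper vials (blue, yellow, green and white caps) upright in the caddy, each in the cup of its own colour. Keep the vials upright all the way and set each one down in its cup rather than dropping it. The blue and the yellow vial with a red sticker on the cap are out of date: leave those two standing where they are.

Things in the scene. Friction and masses are not known exactly. Their poses are not given: they have to be found in the camera images.
- vial_blue: Dropper vial standing on the bench: translucent round body 32 mm across and 43 mm high with a blue label band, narrowing to a blue screw cap 27 mm across from 50 mm up to its flat plain top at 78 mm. About 35 g (25 to 50 g). The clutter around it is under 26 mm high. Origin: centre of its underside; z up along the vial; its turn about z does not matter.
- vial_yellow: Dropper vial standing on the bench: translucent round body 32 mm across and 43 mm high with a yellow label band, narrowing to a yellow screw cap 27 mm across from 50 mm up to its flat plain top at 78 mm. About 35 g (25 to 50 g). The clutter around it is under 26 mm high. Origin: centre of its underside; z up along the vial; its turn about z does not matter.
- vial_green: Dropper vial standing on the bench: translucent round body 32 mm across and 43 mm high with a green label band, narrowing to a green screw cap 27 mm across from 50 mm up to its flat plain top at 78 mm. About 35 g (25 to 50 g). The clutter around it is under 26 mm high. Origin: centre of its underside; z up along the vial; its turn about z does not matter.
- vial_white: Dropper vial standing on the bench: translucent round body 32 mm across and 43 mm high with a white label band, narrowing to a white screw cap 27 mm across from 50 mm up to its flat plain top at 78 mm. About 35 g (25 to 50 g). The clutter around it is under 26 mm high. Origin: centre of its underside; z up along the vial; its turn about z does not matter.
- expired_blue: Out-of-date look-alike: the same vial (32 mm body, 27 mm blue cap, 78 mm high) but with a round red sticker 19 mm across on top of the cap and a red band round the body. To be left alone. Origin: centre of its underside; z up.
- expired_yellow: Out-of-date look-alike: the same vial (32 mm body, 27 mm yellow cap, 78 mm high) but with a round red sticker 19 mm across on top of the cap and a red band round the body. To be left alone. Origin: centre of its underside; z up.
- cup_blue: Blue open square cup in the grey caddy: 58 mm square outside, 50 mm inside, rim 26 mm and inner floor 4 mm above its origin, which is the centre of its underside, 6 mm above the bench. Cups and caddy are fixed. The 4 cups form a straight row along their x axis, 60 mm centre to centre, colours in any order; y points across the row. Steel loops end the caddy 152 mm from its middle, 25 mm high.
- cup_yellow: Yellow open square cup in the grey caddy: 58 mm square outside, 50 mm inside, rim 26 mm and inner floor 4 mm above its origin, which is the centre of its underside, 6 mm above the bench. Cups and caddy are fixed. The 4 cups form a straight row along their x axis, 60 mm centre to centre, colours in any order; y points across the row. Steel loops end the caddy 152 mm from its middle, 25 mm high.
- cup_green: Green open square cup in the grey caddy: 58 mm square outside, 50 mm inside, rim 26 mm and inner floor 4 mm above its origin, which is the centre of its underside, 6 mm above the bench. Cups and caddy are fixed. The 4 cups form a straight row along their x axis, 60 mm centre to centre, colours in any order; y points across the row. Steel loops end the caddy 152 mm from its middle, 25 mm high.
- cup_white: White open square cup in the grey caddy: 58 mm square outside, 50 mm inside, rim 26 mm and inner floor 4 mm above its origin, which is the centre of its underside, 6 mm above the bench. Cups and caddy are fixed. The 4 cups form a straight row along their x axis, 60 mm centre to centre, colours in any order; y points across the row. Steel loops end the caddy 152 mm from its middle, 25 mm high.
Mind the look-alikes: they are no part of the job. What is shaped like the vial_blue but purple is not meant. What is shaped like the vial_white but purple is not meant.

How it is judged:
At the end, for the whole second after the job is handed in: Each of the four good vials stands upright (within 0.12 rad) on the floor of the cup of its own colour (axis within 14 mm of the cup's centre, underside less than 9 mm above the cup's origin), released and at rest; both red-stickered vials still stand within 20 mm of where they were (horizontal distance between vial_blue and cup_blue below 0.014 m and z of vial_blue in the frame of cup_blue below 0.009 m and angle between each of vial_blue, vial_yellow, vial_green, vial_white, expired_blue, expired_yellow's own z axis and vertical below 0.12 rad and linear speed of each of vial_blue, vial_yellow, vial_green, vial_white below 0.02 m/s and contact force between the fingers and vial_blue below 0.05 N and horizontal distance between vial_yellow and cup_yellow below 0.014 m and z of vial_yellow in the frame of cup_yellow below 0.009 m and contact force between the fingers and vial_yellow below 0.05 N and horizontal distance between vial_green and cup_green below 0.014 m and z of vial_green in the frame of cup_green below 0.009 m and contact force between the fingers and vial_green below 0.05 N and horizontal distance between vial_white and cup_white below 0.014 m and z of vial_white in the frame of cup_white below 0.009 m and contact force between the fingers and vial_white below 0.05 N and distance of each of expired_blue, expired_yellow from where it was at the start of the episode below 0.02 m); the robot touches nothing.
It fails at once if a red-stickered vial is moved by more than 20 mm or tipped (distance of any of expired_blue, expired_yellow from where it was at the start of the episode above 0.02 m or angle between any of expired_blue, expired_yellow's own z axis and vertical above 0.4 rad).
It fails at once if a good vial is tipped by more than 0.6 rad (about 35 degrees) (angle between any of vial_blue, vial_yellow, vial_green, vial_white's own z axis and vertical above 0.6 rad).
It fails at once if a good vial is dropped: out of the fingers with its underside more than 45 mm above the bench ((height (world z) of vial_blue above 0.045 m and contact force between the fingers and vial_blue below 0.02 N) or (height (world z) of vial_yellow above 0.045 m and contact force between the fingers and vial_yellow below 0.02 N) or (height (world z) of vial_green above 0.045 m and contact force between the fingers and vial_green below 0.02 N) or (height (world z) of vial_white above 0.045 m and contact force between the fingers and vial_white below 0.02 N)).
It also fails if it takes over 102 s, if anything falls off the work surface, if the arm or the gripper's body presses on something with over 40 N, if the wrist force passes 120 N, or if a joint passes its speed limit or range.

## Working session

There is one attempt and no reset: what is moved stays moved. The work goes in short steps, Python scripts to look and compute and a tool call to move; the robot and the scene stay as the last step left them, time stands still between calls to the robot, and variables do not carry over. Pictures are saved under pics/ and viewed, at most 14 in all, crops included, and the job is handed in when it is done.

Besides the shell and the picture viewer there is one more tool, called after ">>>" as name(argument=value, ...), one argument or row to a line, values as JSON. carry_out: Moves the arm, as the interface text tells. Its arguments: {"type":"object","properties":{"increments":{"type":"array","items":{"type":"number","minimum":-1,"maximum":1}},"gripper":{"type":"number"},"squeeze":{"type":"number"}},"required":["increments"]}

```bash
mkdir -p pics; python3 - <<'E'
from bench import arm
import cv2,numpy as np
for n in("scene","top"):
    cv2.imwrite(f"pics/{n}0.png",arm.snapshot(n)[:,:,::-1]); m=arm.camera_model(n);print(n,m)
s=arm.observe();print(s)
E
```

```text
scene {'K': array([[431.24307718,   0.        , 289.12207685],
       [  0.        , 431.24307718, 214.09502964],
       [  0.        ,   0.        ,   1.        ]]), 'world_from_camera': array([[-0.84449179, -0.29593445,  0.44638147,  0.98798142],
       [ 0.5354164 , -0.44663837,  0.71682875,  0.72912531],
       [-0.01276323,  0.84435595,  0.53563059,  0.58100224],
       [ 0.        ,  0.        ,  0.        ,  1.        ]])}
top {'K': array([[531.05921632,   0.        , 286.58334283],
       [  0.        , 531.05921632, 211.36825809],
       [  0.        ,   0.        ,   1.        ]]), 'world_from_camera': array([[-0.01345593,  0.99525606, -0.09635511,  0.43607149],
       [-0.99983667, -0.0122296 ,  0.01330654, -0.00336424],
       [ 0.01206503,  0.09651842,  0.99525807,  1.05750684],
       [ 0.        ,  0.        ,  0.        ,  1.        ]])}
{'time_s': 0.1, 'qpos': array([-1.32370984,  0.70699902, -0.02760514,  1.48493209,  0.02197905,
        0.950925  , -0.07550696]), 'joint_vel': array([-2.15412638e-03, -6.08537588e-04,  3.09322536e-04, -6.99698074e-04,
        1.31708954e-03,  1.65034415e-06, -3.08926547e-04]), 'tau': array([ 2.47665943e-03, -8.84280396e+01,  1.23702206e+00, -2.36448669e+01,
        1.71044469e-02,  5.02118171e-03,  2.31347605e-05]), 'position': array([0.16368751, 0.5509654 , 0.23090304]), 'tool_rot': array([[-9.58581848e-01,  2.84817091e-01, -2.54682043e-04],
       [ 2.84817204e-01,  9.58581400e-01, -9.27400213e-04],
       [-2.00059614e-05, -9.61526837e-04, -9.99999538e-01]]), 'contact_force': array([ 0.11294564,  0.42983683, -0.35186635]), 'torque': array([0.00535338, 0.0344557 , 0.02250219]), 'grip_force': 0.0, 'grip_width': 0.0852474149518937}
```

View pics/top0.png

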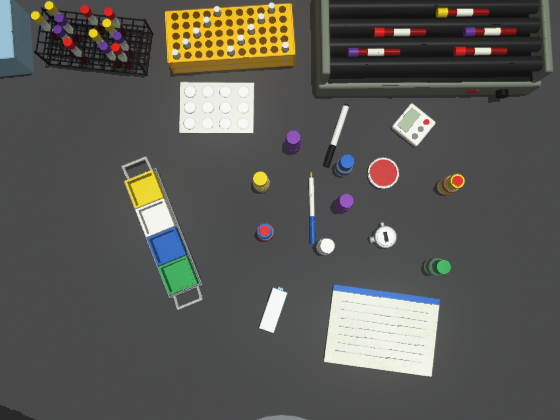

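View pics/scene0.png

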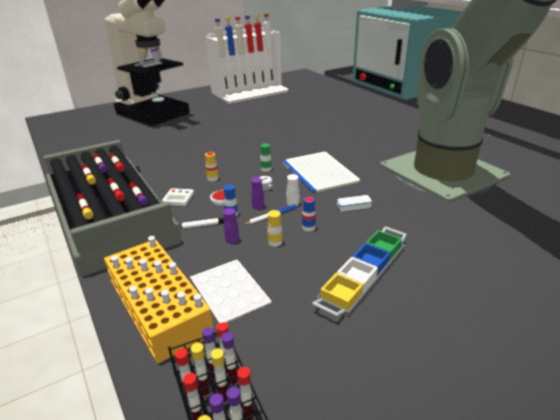

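The top view shows these candidates (cap pixels):
- **Blue:** (346,160) is plain and (265,231) has a red dot.
- **Yellow:** (260,179) is plain and (457,181) has a red dot.
- **Green:** (443,267).
- **White:** (327,246).
- **Purple look-alikes:** (293,137) and (346,201).

The plain-topped ones fit the description. The cups, from far to near, are yellow (145,189), white (157,217), blue (168,246) and green (180,275). I'll confirm with one enlarged crop and measure.

```bash
cat > h.py <<'E'
from bench import arm
import cv2,numpy as np
def ray(cam,uv,z):
    m=arm.camera_model(cam) if isinstance(cam,str) else cam
    K=m["K"];T=m["world_from_camera"]
    d=np.linalg.inv(K)@[uv[0],uv[1],1.]; d=T[:3,:3]@[d[0],-d[1],-d[2]]
    o=T[:3,3]; return o+d*(z-o[2])/d[2]
def pix(cam,p):
    m=arm.camera_model(cam) if isinstance(cam,str) else cam
    T=m["world_from_camera"]; c=T[:3,:3].T@(np.array(p)-T[:3,3]); h=m["K"]@[c[0],-c[1],-c[2]]; return h[:2]/h[2]
E
python3 - <<'E'
from h import *
im=cv2.imread("pics/top0.png"); 
cv2.imwrite("pics/crop.png",cv2.resize(im[110:295,235:480],(784,592),interpolation=cv2.INTER_CUBIC))
hsv=cv2.cvtColor(im,cv2.COLOR_BGR2HSV)
cv2.imwrite("pics/caddy.png",cv2.resize(im[150:315,110:215],None,fx=3.6,fy=3.6,interpolation=cv2.INTER_CUBIC))
R={'blue':(346,160,100,125),'yellow':(260,179,20,35),'green':(440,267,45,85),'eblue':(265,231,100,125),'eyel':(457,181,15,35),'white':(327,246,0,180)}
for n,(u,v,a,b) in R.items():
    w=14; p=hsv[v-w:v+w,u-w:u+w]
    m=((p[...,0]>=a)&(p[...,0]<=b)&(p[...,1]>120)&(p[...,2]>60)) if n!='white' else (p[...,1]<50)&(p[...,2]>150)
    k,l,st,c=cv2.connectedComponentsWithStats(m.astype(np.uint8)); i=1+st[1:,4].argmax()
    print(n,st[i]+[u-w,v-w,0,0,0],c[i]+[u-w,v-w],ray("top",c[i]+[u-w,v-w],.078).round(4))
for n,a,b in(('y',20,35),('b',100,125),('g',45,85),('w',0,180)):
    p=hsv[150:315,115:210]
    m=((p[...,0]>=a)&(p[...,0]<=b)&(p[...,1]>120)) if n!='w' else (p[...,1]<50)&(p[...,2]>150)
    cs,_=cv2.findContours(m.astype(np.uint8),0,2); c=max(cs,key=cv2.contourArea)+[115,150]; r=cv2.minAreaRect(c)
    print(n,r,ray("top",r[0],.032).round(4))
E
```

```text
blue [339 154  16  17 200] [346.095 162.18 ] [ 0.6221 -0.1291  0.078 ]
yellow [253 171  15  17 202] [260.05940594 179.0990099 ] [0.5919 0.0321 0.078 ]
green [433 260  18  14 211] [441.34597156 266.31279621] [ 0.4258 -0.3     0.078 ]
eblue [258 223  14  16  71] [265.1971831  231.53521127] [0.494  0.0235 0.078 ]
eyel [446 174  19  17 159] [453.57861635 182.14465409] [ 0.582  -0.3295  0.078 ]
white [320 238  15  16 174] [326.8908046  245.31609195] [ 0.4671 -0.0899  0.078 ]
y ((144.15516662597656, 188.63792419433594), (30.268341064453125, 31.753902435302734), 68.1985855102539) [0.5831 0.2589 0.032 ]
b ((166.55172729492188, 245.8793182373047), (30.268341064453125, 31.939598083496094), 68.19859313964844) [0.4715 0.2146 0.032 ]
g ((177.84483337402344, 274.362060546875), (30.639728546142578, 32.12529373168945), 68.19859313964844) [0.4168 0.1926 0.032 ]
w ((154.37625122070312, 217.46148681640625), (29.88074493408203, 31.540786743164062), 68.62937927246094) [0.5267 0.2385 0.032 ]
```

View pics/crop.png

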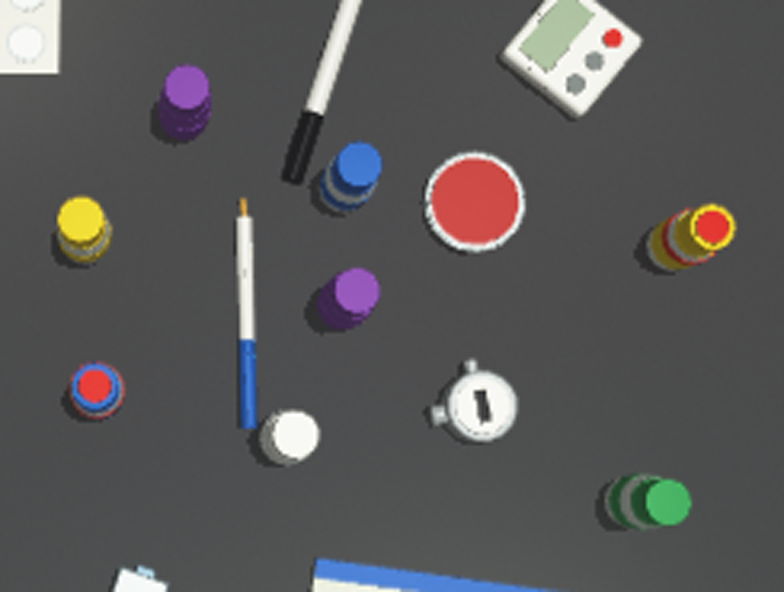

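View pics/caddy.png

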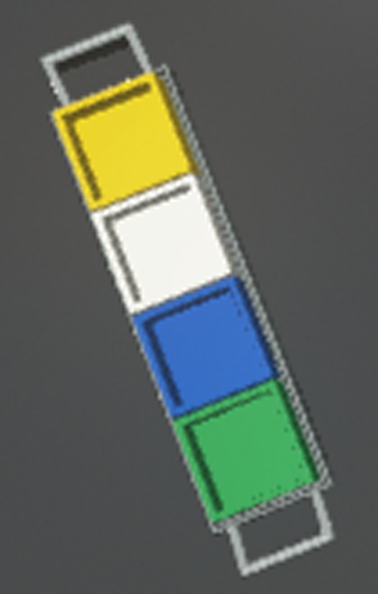

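The crop confirms it. The plain caps are blue (347,162), yellow (260,179), green (444,267) and white (327,246), and both stickered vials are distinct. The second picture shows the cup row with clear rims. I'll keep the tool y axis across the row throughout, so tool x runs along the row.

```bash
python3 - <<'E'
from h import *
t=np.radians(21.7);ex=np.array([np.cos(t),np.sin(t)]);ey=np.array([ex[1],-ex[0]])
V={n:ray("top",uv,.078)[:2] for n,uv in dict(blue=(346.9,161.6),yellow=(260.3,178.8),green=(443.8,266.9),white=(326.7,245.8)).items()}
c=np.array([.4990,.2274])
C={n:c+ex*k*.06 for n,k in dict(yellow=1.5,white=.5,blue=-.5,green=-1.5).items()}
for n in V: print(n,V[n].round(4),'tool xy m',(V[n]@ex).round(4),(V[n]@ey).round(4),'cup',C[n].round(4),(C[n]@ex).round(4),(C[n]@ey).round(4),'scene top/base',pix("scene",[*V[n],.078]).round(0),pix("scene",[*V[n],0]).round(0), 'cup px',pix("scene",[*C[n],.032]).round(0))
p=arm.observe()['position'][:2];print(p@ex,p@ey)
E
```

```text
blue [ 0.6231 -0.1307] tool xy m 0.5307 0.3518 cup [0.4711 0.2163] 0.5177 -0.0268 scene top/base [229. 186.] [232. 214.] cup px [371. 254.]
yellow [0.5925 0.0317] tool xy m 0.5622 0.1896 cup [0.5826 0.2607] 0.6377 -0.0268 scene top/base [274. 212.] [275. 241.] cup px [342. 286.]
green [ 0.4246 -0.3045] tool xy m 0.2819 0.44 cup [0.4154 0.1941] 0.4577 -0.0268 scene top/base [265. 144.] [266. 169.] cup px [383. 240.]
white [ 0.4662 -0.0895] tool xy m 0.4001 0.2556 cup [0.5269 0.2385] 0.5777 -0.0268 scene top/base [293. 176.] [293. 203.] cup px [357. 269.]
0.35580506427531294 -0.45139697222654757
```

>>> carry_out(
  increments=[0,0,0,0,0,0.166,0,0,0,0,0,0.333,0,0,0,0,0,0.5,0,0,0,0,0,0.667,0,0,0,0,0,0.833,0,0,0,0,0,1,0,0,0,0,0,1],
  gripper=75,
  squeeze=25,
)

```text
time_s: 0.98
position: [0.1635, 0.5511, 0.231]
tool_rot: [[-0.234, 0.972, 0.0], [0.972, 0.234, -0.001], [-0.001, -0.0, -1.0]]
contact_force: [0.2, 0.5, -0.8]
grip_width: 0.0753
grip_force: 0.0
```

>>> carry_out(
  increments=[0,0,0,0,0,0.166,0,0,0,0,0,0.333,0,0,0,0,0,0.5,0,0,0,0,0,0.667,0,0,0,0,0,0.833,0,0,0,0,0,1,0,0,0,0,0,1],
)

```text
time_s: 1.85
position: [0.1636, 0.5511, 0.2309]
tool_rot: [[0.723, 0.691, 0.0], [0.691, -0.723, -0.001], [-0.001, 0.001, -1.0]]
contact_force: [-0.2, 0.7, -0.1]
grip_width: 0.0746
grip_force: 0.0
```

>>> carry_out(
  increments=[0,0,0,0,0,0.166,0,0,0,0,0,0.333,0,0,0,0,0,0.362,0,0,0,0,0,0.362,0,0,0,0,0,0.362],
)

```text
time_s: 2.48
position: [0.1638, 0.5511, 0.2313]
tool_rot: [[0.928, 0.374, -0.0], [0.374, -0.928, -0.0], [-0.0, 0.0, -1.0]]
contact_force: [-0.5, 0.9, -0.4]
grip_width: 0.075
grip_force: 0.0
```

>>> carry_out(
  increments=[0.07,0.21,0,0,0,0,0.14,0.43,0,0,0,0,0.2,0.64,0,0,0,0,0.275,0.855,0,0,0,0],
)

```text
time_s: 2.98
position: [0.2501, 0.4464, 0.2314]
tool_rot: [[0.928, 0.373, -0.0], [0.373, -0.928, 0.0], [-0.0, -0.0, -1.0]]
contact_force: [1.1, 0.0, 0.8]
grip_width: 0.075
grip_force: 0.0
```

>>> carry_out(
  increments=[0.07,0.21,0,0,0,0,0.14,0.43,0,0,0,0,0.2,0.64,0,0,0,0,0.275,0.855,0,0,0,0],
)

```text
time_s: 3.48
position: [0.3359, 0.3426, 0.2314]
tool_rot: [[0.928, 0.373, 0.0], [0.373, -0.928, 0.0], [0.0, -0.0, -1.0]]
contact_force: [0.7, 0.3, 1.2]
grip_width: 0.0751
grip_force: 0.0
```

>>> carry_out(
  increments=[0.07,0.21,0,0,0,0,0.14,0.43,0,0,0,0,0.2,0.64,0,0,0,0,0.275,0.855,0,0,0,0],
)

```text
time_s: 3.98
position: [0.4218, 0.2387, 0.2314]
tool_rot: [[0.928, 0.373, 0.0], [0.373, -0.928, 0.0], [0.0, -0.0, -1.0]]
contact_force: [0.4, 0.3, 0.9]
grip_width: 0.0751
grip_force: 0.0
```

>>> carry_out(
  increments=[0.07,0.21,0,0,0,0,0.14,0.43,0,0,0,0,0.2,0.64,0,0,0,0,0.275,0.855,0,0,0,0],
)

```text
time_s: 4.47
position: [0.5076, 0.1348, 0.2315]
tool_rot: [[0.928, 0.373, 0.0], [0.373, -0.928, 0.0], [0.0, -0.0, -1.0]]
contact_force: [0.0, -0.0, -0.0]
grip_width: 0.075
grip_force: 0.0
```

>>> carry_out(
  increments=[0.07,0.21,0,0,0,0,0.14,0.43,0,0,0,0,0.2,0.64,0,0,0,0,0.275,0.855,0,0,0,0,0.275,0.855,0,0,0,0,0.275,0.855,0,0,0,0],
)

```text
time_s: 5.22
position: [0.5925, 0.0322, 0.2312]
tool_rot: [[0.928, 0.372, -0.0], [0.372, -0.928, 0.0], [-0.0, -0.0, -1.0]]
contact_force: [-0.8, 0.7, -0.3]
grip_width: 0.0752
grip_force: 0.0
```

```bash
python3 - <<'E'
from h import *
m=arm.camera_model("wrist"); cv2.imwrite("pics/w1.png",arm.snapshot("wrist")[:,:,::-1])
print(m); print(pix(m,[.5925,.0317,.078]),arm.observe()['position'])
s=arm.observe();print(s['tool_rot'].T@(np.array([.5925,.0317,.047])-s['position'])/.15)
E
```

```text
{'K': array([[348.00029931,   0.        , 287.72742811],
       [  0.        , 348.00029931, 211.70489047],
       [  0.        ,   0.        ,   1.        ]]), 'world_from_camera': array([[ 0.37112056,  0.88726884,  0.27390423,  0.66214122],
       [-0.92858377,  0.35502268,  0.10812526,  0.06028515],
       [-0.00130604, -0.29447053,  0.95565967,  0.37415541],
       [ 0.        ,  0.        ,  0.        ,  1.        ]])}
[288.96486191 194.29267744] [0.59247283 0.03258581 0.23134816]
[-0.00202106  0.00616687  1.22898482]
```

View pics/w1.png

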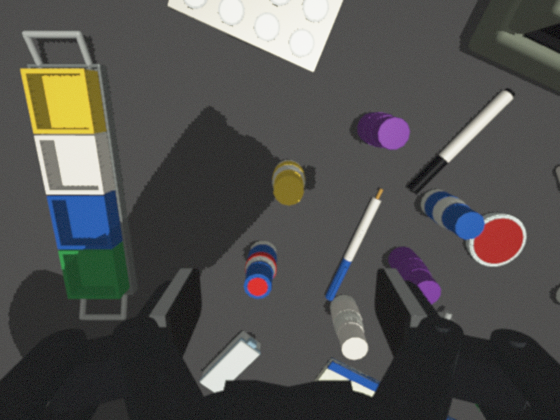

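Wrist view: the yellow cap is at (289,191), where (289,194) was predicted, so they agree to about 2 mm. Descending.

>>> carry_out(
  increments=[0.007,0,0.25,0,0,0,0.007,0,0.5,0,0,0,0.007,0,0.7,0,0,0,0.007,0,0.7,0,0,0],
)

```text
time_s: 5.78
position: [0.5928, 0.033, 0.1252]
tool_rot: [[0.928, 0.372, -0.003], [0.372, -0.928, -0.0], [-0.003, -0.001, -1.0]]
contact_force: [-0.1, 0.4, 1.1]
grip_width: 0.0751
grip_force: 0.0
```

>>> carry_out(
  increments=[0,0,0.18,0,0,0,0,0,0.36,0,0,0,0,0,0.53,0,0,0,0,0,0.53,0,0,0],
)

```text
time_s: 6.28
position: [0.5936, 0.0326, 0.0471]
tool_rot: [[0.929, 0.371, -0.001], [0.371, -0.929, 0.0], [-0.001, -0.0, -1.0]]
contact_force: [0.9, -0.2, 0.7]
grip_width: 0.0752
grip_force: 0.0
```

>>> carry_out(
  increments=[0,0,0,0,0,0,0,0,0,0,0,0,0,0,0,0,0,0,0,0,0,0,0,0,0,0,0,0,0,0,0,0,0,0,0,0,0,0,0,0,0,0],
  gripper=15,
  squeeze=25,
)

```text
time_s: 7.15
position: [0.5942, 0.0323, 0.0478]
tool_rot: [[0.929, 0.37, 0.001], [0.37, -0.929, 0.0], [0.001, 0.0, -1.0]]
contact_force: [-0.6, 0.1, 9.3]
grip_width: 0.0263
grip_force: 24.1
```

>>> carry_out(
  increments=[0,0,-0.1,0,0,0,0,0,-0.25,0,0,0,0,0,-0.4,0,0,0,0,0,-0.55,0,0,0,0,0,-0.7,0,0,0,0,0,-0.7,0,0,0],
)

```text
time_s: 7.9
position: [0.5944, 0.0322, 0.154]
tool_rot: [[0.929, 0.37, 0.003], [0.37, -0.929, -0.0], [0.003, 0.001, -1.0]]
contact_force: [0.2, -0.4, 0.1]
grip_width: 0.0259
grip_force: 24.8
```

>>> carry_out(
  increments=[0.05,-0.14,0,0,0,0,0.1,-0.29,0,0,0,0,0.15,-0.43,0,0,0,0,0.2,-0.57,0,0,0,0,0.25,-0.72,0,0,0,0],
)

```text
time_s: 8.52
position: [0.5884, 0.1474, 0.1517]
tool_rot: [[0.929, 0.37, -0.0], [0.37, -0.929, -0.0], [-0.0, 0.0, -1.0]]
contact_force: [-0.1, -0.3, -0.8]
grip_width: 0.0261
grip_force: 24.8
```

>>> carry_out(
  increments=[0.05,-0.14,0,0,0,0,0.1,-0.29,0,0,0,0,0.15,-0.43,0,0,0,0,0.2,-0.57,0,0,0,0,0.25,-0.7,0,0,0,0,0.25,-0.7,0,0,0,0,0.25,-0.7,0,0,0,0],
)

```text
time_s: 9.4
position: [0.5847, 0.2572, 0.1518]
tool_rot: [[0.929, 0.37, 0.0], [0.37, -0.929, -0.001], [-0.0, 0.001, -1.0]]
contact_force: [0.5, 1.0, 0.1]
grip_width: 0.0263
grip_force: 24.8
```

```bash
python3 - <<'E'
from h import *
s=arm.observe();print(s['position'],s['grip_width'],s['grip_force'],s['tool_rot'].T@(np.array([.5826,.2607,.0590])-s['position'])/.15)
m=arm.camera_model("wrist");cv2.imwrite("pics/w2.png",arm.snapshot("wrist")[:,:,::-1])
for n,k in dict(yellow=1.5,white=.5,blue=-.5,green=-1.5).items(): print(n,pix(m,[.499+k*.06*.929,.2274+k*.06*.37,.032]))
E
```

```text
[0.58468589 0.25718935 0.15183071] 0.02628867811013962 24.772451519966125 [-0.00414626 -0.02729973  0.61885414]
yellow [283.14318814 205.26001891]
white [283.50729615 274.21868668]
blue [283.82970456 335.27983812]
green [284.11718888 389.72669157]
```

View pics/w2.png

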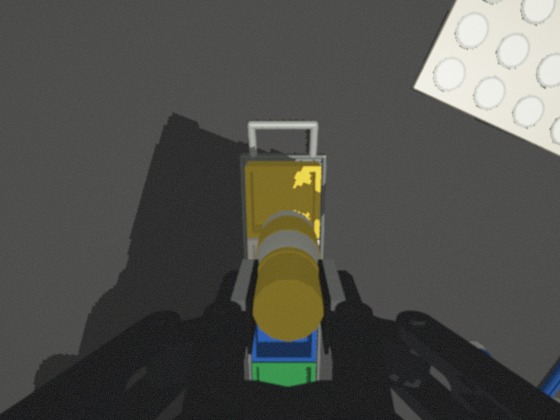

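The wrist view shows the held vial upright. The yellow cup rim spans columns 244–323, so its centre is 283.5, matching the predicted 283. Lowering after a small y correction.

>>> carry_out(
  increments=[0,-0.027,0.15,0,0,0,0,-0.027,0.3,0,0,0,0,-0.027,0.42,0,0,0,0,-0.027,0.5,0,0,0,0,-0.027,0.56,0,0,0,0,-0.027,0.6,0,0,0,0,-0.027,0.62,0,0,0,0,-0.027,0.62,0,0,0],
)

```text
time_s: 10.45
position: [0.5831, 0.2616, 0.0589]
tool_rot: [[0.929, 0.37, 0.0], [0.37, -0.929, -0.0], [0.0, 0.0, -1.0]]
contact_force: [-0.9, 0.3, 0.2]
grip_width: 0.026
grip_force: 24.8
```

>>> carry_out(
  increments=[0,0,0.007,0,0,0,0,0,0.007,0,0,0],
)

```text
time_s: 10.7
position: [0.5831, 0.2617, 0.0579]
tool_rot: [[0.929, 0.37, 0.0], [0.37, -0.929, 0.0], [0.0, 0.0, -1.0]]
contact_force: [0.8, 0.1, -0.9]
grip_width: 0.0266
grip_force: 24.8
```

>>> carry_out(
  increments=[0,0,0,0,0,0,0,0,0,0,0,0,0,0,0,0,0,0,0,0,0,0,0,0,0,0,0,0,0,0],
  gripper=60,
)

```text
time_s: 11.32
position: [0.5831, 0.2616, 0.0577]
tool_rot: [[0.929, 0.37, -0.0], [0.37, -0.929, -0.0], [-0.0, 0.0, -1.0]]
contact_force: [1.0, -0.4, -0.8]
grip_width: 0.0598
grip_force: 0.0
```

>>> carry_out(
  increments=[0,0,-0.15,0,0,0,0,0,-0.35,0,0,0,0,0,-0.6,0,0,0,0,0,-0.85,0,0,0,0,0,-0.85,0,0,0],
)

```text
time_s: 11.95
position: [0.584, 0.2618, 0.1878]
tool_rot: [[0.929, 0.37, 0.004], [0.37, -0.929, 0.001], [0.004, 0.0, -1.0]]
contact_force: [-0.3, 0.0, -0.7]
grip_width: 0.0602
grip_force: 0.0
```

```bash
python3 - <<'E'
from h import *
s=arm.observe();print(s['position'],s['tool_rot'].T@(np.array([.6231,-.1307,.186])-s['position'])/.15)
a=arm.snapshot("top")[:,:,::-1];b=arm.snapshot("scene")[:,:,::-1]
cv2.imwrite("pics/c3.png",cv2.resize(np.hstack([a[140:320,60:260],b[180:360,280:480]]),None,fx=2,fy=2))
print(pix("top",[.5826,.2607,.088]),pix("scene",[.5826,.2607,.088]))
E
```

```text
[0.58398161 0.26181348 0.187766  ] [-0.7268377   2.5272891   0.00901131]
[135.41204754 184.67756909] [343.15486504 262.19346181]
```

View pics/c3.png

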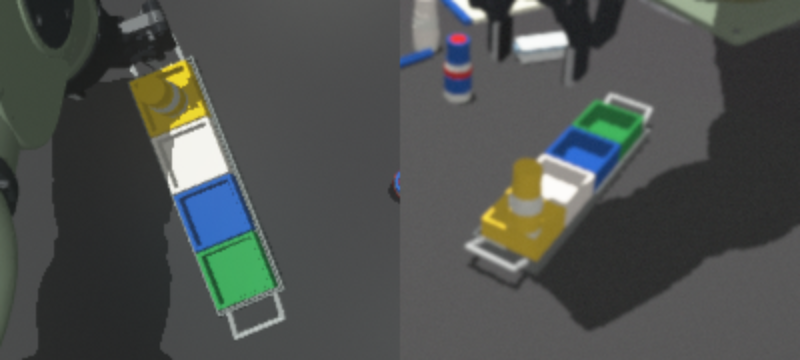

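Yellow stands upright in its cup: cap at about (137,185) in the top view and (343,262) in the scene view, as predicted. Next is blue.

>>> carry_out(
  increments=[-0.06,0.21,0,0,0,0,-0.12,0.42,0,0,0,0,-0.18,0.63,0,0,0,0,-0.242,0.842,0,0,0,0],
  gripper=75,
)

```text
time_s: 12.55
position: [0.5957, 0.1299, 0.1842]
tool_rot: [[0.929, 0.37, -0.002], [0.37, -0.929, -0.0], [-0.002, -0.0, -1.0]]
contact_force: [0.2, -0.6, 0.3]
grip_width: 0.075
grip_force: 0.0
```

>>> carry_out(
  increments=[-0.06,0.21,0,0,0,0,-0.12,0.42,0,0,0,0,-0.18,0.63,0,0,0,0,-0.242,0.842,0,0,0,0],
)

```text
time_s: 13.05
position: [0.6088, -0.0009, 0.1842]
tool_rot: [[0.929, 0.37, -0.002], [0.37, -0.929, -0.0], [-0.002, -0.0, -1.0]]
contact_force: [0.2, 0.5, -1.0]
grip_width: 0.075
grip_force: 0.0
```

>>> carry_out(
  increments=[-0.06,0.21,0,0,0,0,-0.12,0.42,0,0,0,0,-0.18,0.63,0,0,0,0,-0.242,0.842,0,0,0,0,-0.242,0.842,0,0,0,0,-0.242,0.842,0,0,0,0],
)

```text
time_s: 13.8
position: [0.622, -0.1298, 0.1844]
tool_rot: [[0.929, 0.371, -0.001], [0.371, -0.929, 0.001], [-0.001, -0.001, -1.0]]
contact_force: [-0.4, 0.9, -0.7]
grip_width: 0.0751
grip_force: 0.0
```

```bash
python3 - <<'E'
from h import *
m=arm.camera_model("wrist");im=arm.snapshot("wrist")[:,:,::-1]; s=arm.observe()
p=pix(m,[.6231,-.1307,.078]);print(p)
hsv=cv2.cvtColor(np.ascontiguousarray(im),cv2.COLOR_BGR2HSV);M=((hsv[...,0]>100)&(hsv[...,0]<125)&(hsv[...,1]>120)&(hsv[...,2]>50)).astype(np.uint8)
k,l,st,c=cv2.connectedComponentsWithStats(M)
for i in range(1,k):
    if st[i,4]>150: print(st[i],c[i],ray(m,c[i],.078))
print(s['position'],s['tool_rot'].T@(np.array([.6231,-.1307,.047])-s['position'])/.15)
cv2.imwrite("pics/w4.png",im)
E
```

```text
[290.13357072 208.42125053]
[ 274  180   35   41 1161] [290.86391042 200.19896641] [ 0.62921305 -0.12883561  0.078     ]
[ 76 232  34  31 423] [ 97.28605201 242.96690307] [ 0.54209996 -0.00274237  0.078     ]
[185 249  15  20 182] [191.65934066 258.98351648] [ 0.55617181 -0.07443221  0.078     ]
[  33  250   53   44 1091] [ 63.15857012 267.604033  ] [0.51137131 0.01772491 0.078     ]
[190 366  36  25 339] [207.36283186 376.99705015] [ 0.45255639 -0.12061143  0.078     ]
[ 0.62213794 -0.12953706  0.18468175] [0.00352809 0.01040709 0.91786768]
```

View pics/w4.png

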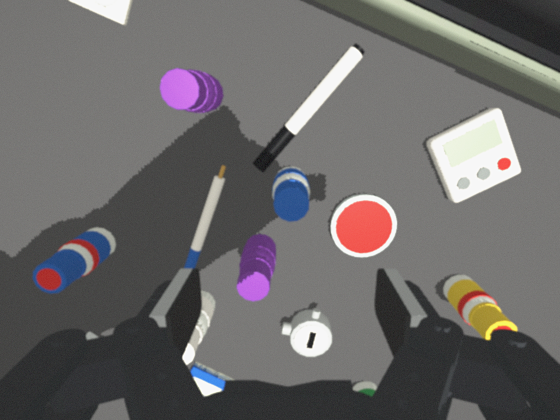

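The blue vial's plain cap is at (291,205) against (290,208) predicted, and the purple one at (255,287) is clear of the fingers. Picking blue.

>>> carry_out(
  increments=[0.01,0.01,0.2,0,0,0,0.01,0.01,0.45,0,0,0,0.01,0.01,0.7,0,0,0,0.01,0.01,0.91,0,0,0,0.01,0.01,0.91,0,0,0],
)

```text
time_s: 14.48
position: [0.6232, -0.1303, 0.0471]
tool_rot: [[0.929, 0.371, -0.003], [0.371, -0.929, 0.001], [-0.003, -0.002, -1.0]]
contact_force: [-0.1, -0.7, 0.7]
grip_width: 0.0749
grip_force: 0.0
```

>>> carry_out(
  increments=[0,0,0,0,0,0,0,0,0,0,0,0,0,0,0,0,0,0,0,0,0,0,0,0,0,0,0,0,0,0,0,0,0,0,0,0,0,0,0,0,0,0],
  gripper=15,
)

```text
time_s: 15.35
position: [0.6246, -0.1315, 0.0499]
tool_rot: [[0.929, 0.37, 0.001], [0.37, -0.929, -0.0], [0.001, 0.001, -1.0]]
contact_force: [-1.3, 1.1, 8.5]
grip_width: 0.0266
grip_force: 24.1
```

>>> carry_out(
  increments=[0,0,-0.1,0,0,0,0,0,-0.25,0,0,0,0,0,-0.45,0,0,0,0,0,-0.65,0,0,0,0,0,-0.8,0,0,0,0,0,-0.8,0,0,0],
)

```text
time_s: 16.1
position: [0.6248, -0.1318, 0.1712]
tool_rot: [[0.929, 0.37, 0.003], [0.37, -0.929, -0.001], [0.003, 0.002, -1.0]]
contact_force: [0.1, 0.0, -0.5]
grip_width: 0.0262
grip_force: 24.7
```

```bash
python3 - <<'E'
from h import *
s=arm.observe();print(s['grip_width'],s['position'],s['tool_rot'].T@(np.array([.4711,.2163,.165])-s['position'])/.15)
E
```

```text
0.026159781663628968 [ 0.62475829 -0.13175993  0.17115688] [-0.09241377 -2.53485272  0.03594788]
```

>>> carry_out(
  increments=[-0.01,-0.2,0,0,0,0,-0.02,-0.42,0,0,0,0,-0.03,-0.63,0,0,0,0,-0.03,-0.845,0,0,0,0],
)

```text
time_s: 16.6
position: [0.5722, -0.0145, 0.1685]
tool_rot: [[0.929, 0.37, -0.001], [0.37, -0.929, -0.0], [-0.001, -0.0, -1.0]]
contact_force: [1.5, 0.2, -0.5]
grip_width: 0.0259
grip_force: 24.8
```

>>> carry_out(
  increments=[-0.01,-0.2,0,0,0,0,-0.02,-0.42,0,0,0,0,-0.03,-0.63,0,0,0,0,-0.03,-0.845,0,0,0,0],
)

```text
time_s: 17.1
position: [0.5211, 0.1015, 0.1686]
tool_rot: [[0.929, 0.37, -0.001], [0.37, -0.929, -0.0], [-0.001, -0.0, -1.0]]
contact_force: [1.1, -0.0, -0.8]
grip_width: 0.0262
grip_force: 24.8
```

>>> carry_out(
  increments=[-0.01,-0.2,0,0,0,0,-0.02,-0.42,0,0,0,0,-0.03,-0.63,0,0,0,0,-0.03,-0.845,0,0,0,0,-0.03,-0.845,0,0,0,0,-0.03,-0.845,0,0,0,0],
)

```text
time_s: 17.85
position: [0.4709, 0.2161, 0.1687]
tool_rot: [[0.929, 0.37, -0.0], [0.37, -0.929, -0.001], [-0.0, 0.001, -1.0]]
contact_force: [-0.9, -0.8, -0.7]
grip_width: 0.0264
grip_force: 24.8
```

```bash
python3 - <<'E'
from h import *
s=arm.observe();print(s['grip_width'],s['position'],s['tool_rot'].T@(np.array([.4711,.2163,.060])-s['position'])/.15)
E
```

```text
0.026409507627155604 [0.47089021 0.21609599 0.1686723 ] [ 0.0020017  -0.00115998  0.72448095]
```

>>> carry_out(
  increments=[0,0,0.17,0,0,0,0,0,0.34,0,0,0,0,0,0.5,0,0,0,0,0,0.6,0,0,0,0,0,0.67,0,0,0,0,0,0.71,0,0,0,0,0,0.73,0,0,0,0,0,0.73,0,0,0],
)

```text
time_s: 18.85
position: [0.471, 0.2168, 0.0596]
tool_rot: [[0.929, 0.37, 0.001], [0.37, -0.929, 0.0], [0.001, -0.0, -1.0]]
contact_force: [-0.9, 0.4, 0.3]
grip_width: 0.0259
grip_force: 25.1
```

>>> carry_out(
  increments=[0,0,0,0,0,0,0,0,0,0,0,0,0,0,0,0,0,0,0,0,0,0,0,0,0,0,0,0,0,0],
  gripper=60,
)

```text
time_s: 19.48
position: [0.4708, 0.2167, 0.0593]
tool_rot: [[0.929, 0.37, 0.0], [0.37, -0.929, -0.0], [0.0, 0.0, -1.0]]
contact_force: [0.3, 0.1, 0.3]
grip_width: 0.0597
grip_force: 0.0
```

>>> carry_out(
  increments=[0,0,-0.15,0,0,0,0,0,-0.35,0,0,0,0,0,-0.6,0,0,0,0,0,-0.85,0,0,0,0,0,-0.85,0,0,0],
)

```text
time_s: 20.1
position: [0.4715, 0.217, 0.1888]
tool_rot: [[0.929, 0.37, 0.003], [0.37, -0.929, 0.001], [0.003, -0.0, -1.0]]
contact_force: [0.2, 0.7, -0.5]
grip_width: 0.0601
grip_force: 0.0
```

```bash
python3 - <<'E'
from h import *
s=arm.observe();print(s['position'],s['tool_rot'].T@(np.array([.4662,-.0895,.186])-s['position'])/.15)
E
```

```text
[0.47152192 0.21700483 0.18878604] [-0.78997001  1.88484776  0.01558436]
```

>>> carry_out(
  increments=[-0.1,0.23,0,0,0,0,-0.2,0.47,0,0,0,0,-0.3,0.7,0,0,0,0,-0.395,0.942,0,0,0,0],
  gripper=75,
)

```text
time_s: 20.6
position: [0.4677, 0.0624, 0.1862]
tool_rot: [[0.929, 0.371, -0.001], [0.371, -0.929, -0.0], [-0.001, -0.0, -1.0]]
contact_force: [1.1, -0.1, -0.1]
grip_width: 0.0748
grip_force: 0.0
```

>>> carry_out(
  increments=[-0.1,0.23,0,0,0,0,-0.2,0.47,0,0,0,0,-0.3,0.7,0,0,0,0,-0.395,0.942,0,0,0,0,-0.395,0.942,0,0,0,0,-0.395,0.942,0,0,0,0],
)

```text
time_s: 21.35
position: [0.4652, -0.0891, 0.1863]
tool_rot: [[0.929, 0.37, -0.001], [0.37, -0.929, 0.0], [-0.001, -0.001, -1.0]]
contact_force: [0.2, -0.2, 0.3]
grip_width: 0.075
grip_force: 0.0
```

```bash
python3 - <<'E'
from h import *
m=arm.camera_model("wrist");im=arm.snapshot("wrist")[:,:,::-1]; s=arm.observe()
print(pix(m,[.4662,-.0895,.078]))
t=arm.snapshot("top")[:,:,::-1]
cv2.imwrite("pics/w5.png",np.hstack([cv2.resize(im,(400,300)),cv2.resize(t[130:310,50:290],(400,300))]))
print(s['position'],s['tool_rot'].T@(np.array([.4662,-.0895,.047])-s['position'])/.15)
E
```

```text
[289.4915472  207.63815895]
[ 0.46525515 -0.08878885  0.18641289] [0.00456053 0.00737557 0.92941223]
```

View pics/w5.png

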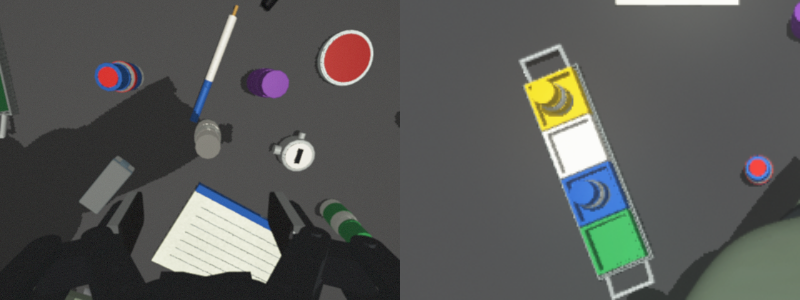

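The white cap is at (290,204) in full-size pixels against (289,208) predicted. Yellow and blue stand upright in their cups. Picking white.

>>> carry_out(
  increments=[0.012,0.005,0.2,0,0,0,0.012,0.005,0.45,0,0,0,0.012,0.005,0.7,0,0,0,0.012,0.005,0.92,0,0,0,0.012,0.005,0.92,0,0,0],
)

```text
time_s: 22.08
position: [0.4664, -0.0891, 0.0475]
tool_rot: [[0.929, 0.371, -0.003], [0.371, -0.929, 0.001], [-0.003, -0.002, -1.0]]
contact_force: [-0.2, -0.2, -0.3]
grip_width: 0.0749
grip_force: 0.0
```

>>> carry_out(
  increments=[0,0,0,0,0,0,0,0,0,0,0,0,0,0,0,0,0,0,0,0,0,0,0,0,0,0,0,0,0,0,0,0,0,0,0,0,0,0,0,0,0,0],
  gripper=15,
)

```text
time_s: 22.95
position: [0.4678, -0.0897, 0.0496]
tool_rot: [[0.929, 0.37, 0.001], [0.37, -0.929, -0.0], [0.001, 0.001, -1.0]]
contact_force: [-0.7, 1.2, 11.6]
grip_width: 0.0265
grip_force: 26.2
```

>>> carry_out(
  increments=[0,0,-0.1,0,0,0,0,0,-0.25,0,0,0,0,0,-0.45,0,0,0,0,0,-0.65,0,0,0,0,0,-0.8,0,0,0,0,0,-0.8,0,0,0],
)

```text
time_s: 23.7
position: [0.4678, -0.0896, 0.1702]
tool_rot: [[0.929, 0.371, 0.003], [0.371, -0.929, -0.0], [0.002, 0.001, -1.0]]
contact_force: [-0.9, -0.3, -1.3]
grip_width: 0.0264
grip_force: 25.2
```

```bash
python3 - <<'E'
from h import *
s=arm.observe();print(s['grip_width'],s['position'],s['tool_rot'].T@(np.array([.5269,.2385,.165])-s['position'])/.15)
E
```

```text
0.026377814707109287 [ 0.46783984 -0.08960221  0.17018045] [ 1.17623968 -1.88572497  0.03482318]
```

>>> carry_out(
  increments=[0.14,-0.23,0,0,0,0,0.29,-0.47,0,0,0,0,0.44,-0.7,0,0,0,0,0.588,-0.943,0,0,0,0],
)

```text
time_s: 24.2
position: [0.4968, 0.0757, 0.1682]
tool_rot: [[0.929, 0.37, -0.001], [0.37, -0.929, -0.0], [-0.001, -0.0, -1.0]]
contact_force: [1.0, -0.2, 0.0]
grip_width: 0.0262
grip_force: 25.2
```

>>> carry_out(
  increments=[0.14,-0.23,0,0,0,0,0.29,-0.47,0,0,0,0,0.44,-0.7,0,0,0,0,0.588,-0.943,0,0,0,0,0.588,-0.943,0,0,0,0,0.588,-0.943,0,0,0,0],
)

```text
time_s: 24.95
position: [0.5262, 0.2377, 0.1683]
tool_rot: [[0.929, 0.37, -0.001], [0.37, -0.929, -0.001], [-0.001, 0.0, -1.0]]
contact_force: [0.1, -1.1, 0.3]
grip_width: 0.0262
grip_force: 25.2
```

```bash
python3 - <<'E'
from h import *
s=arm.observe();print(s['grip_width'],s['position'],s['tool_rot'].T@(np.array([.5269,.2385,.0598])-s['position'])/.15)
E
```

```text
0.026163129123892046 [0.52621622 0.23771765 0.16826232] [ 0.00679545 -0.00351707  0.72307483]
```

>>> carry_out(
  increments=[0.005,0,0.17,0,0,0,0.005,0,0.34,0,0,0,0.005,0,0.5,0,0,0,0.005,0,0.6,0,0,0,0.005,0,0.67,0,0,0,0.005,0,0.71,0,0,0,0.005,0,0.727,0,0,0,0.005,0,0.727,0,0,0],
)

```text
time_s: 25.95
position: [0.5273, 0.2387, 0.06]
tool_rot: [[0.929, 0.37, 0.0], [0.37, -0.929, 0.0], [0.0, 0.0, -1.0]]
contact_force: [-0.2, -0.4, -0.7]
grip_width: 0.0264
grip_force: 25.2
```

>>> carry_out(
  increments=[0,0,0,0,0,0,0,0,0,0,0,0,0,0,0,0,0,0,0,0,0,0,0,0,0,0,0,0,0,0],
  gripper=60,
)

```text
time_s: 26.58
position: [0.5271, 0.2387, 0.0597]
tool_rot: [[0.929, 0.37, -0.0], [0.37, -0.929, -0.0], [-0.0, 0.0, -1.0]]
contact_force: [-0.1, -1.2, 0.5]
grip_width: 0.06
grip_force: 0.0
```

>>> carry_out(
  increments=[0,0,-0.15,0,0,0,0,0,-0.35,0,0,0,0,0,-0.6,0,0,0,0,0,-0.85,0,0,0,0,0,-0.85,0,0,0],
)

```text
time_s: 27.2
position: [0.5279, 0.2389, 0.1894]
tool_rot: [[0.929, 0.37, 0.003], [0.37, -0.929, 0.001], [0.004, -0.0, -1.0]]
contact_force: [-0.1, -0.2, -1.1]
grip_width: 0.0601
grip_force: 0.0
```

```bash
python3 - <<'E'
from h import *
s=arm.observe();print(s['position'],s['tool_rot'].T@(np.array([.4246,-.3045,.186])-s['position'])/.15)
E
```

```text
[0.5279445  0.23891484 0.1893928 ] [-1.98199609  3.10983458  0.01526448]
```

>>> carry_out(
  increments=[-0.12,0.19,0,0,0,0,-0.25,0.39,0,0,0,0,-0.37,0.58,0,0,0,0,-0.495,0.777,0,0,0,0],
  gripper=75,
)

```text
time_s: 27.7
position: [0.5007, 0.102, 0.1865]
tool_rot: [[0.929, 0.371, -0.001], [0.371, -0.929, -0.0], [-0.001, 0.0, -1.0]]
contact_force: [0.6, -0.8, 0.2]
grip_width: 0.0749
grip_force: 0.0
```

>>> carry_out(
  increments=[-0.12,0.19,0,0,0,0,-0.25,0.39,0,0,0,0,-0.37,0.58,0,0,0,0,-0.495,0.777,0,0,0,0],
)

```text
time_s: 28.2
position: [0.4749, -0.0338, 0.1866]
tool_rot: [[0.929, 0.37, -0.001], [0.37, -0.929, -0.0], [-0.001, -0.0, -1.0]]
contact_force: [0.3, 0.1, 0.3]
grip_width: 0.0749
grip_force: 0.0
```

>>> carry_out(
  increments=[-0.12,0.19,0,0,0,0,-0.25,0.39,0,0,0,0,-0.37,0.58,0,0,0,0,-0.495,0.777,0,0,0,0],
)

```text
time_s: 28.7
position: [0.4492, -0.1695, 0.1866]
tool_rot: [[0.929, 0.37, -0.001], [0.37, -0.929, 0.0], [-0.001, -0.0, -1.0]]
contact_force: [0.1, 0.2, -0.5]
grip_width: 0.0749
grip_force: 0.0
```

>>> carry_out(
  increments=[-0.12,0.19,0,0,0,0,-0.25,0.39,0,0,0,0,-0.37,0.58,0,0,0,0,-0.495,0.777,0,0,0,0,-0.495,0.777,0,0,0,0,-0.495,0.777,0,0,0,0],
)

```text
time_s: 29.45
position: [0.4239, -0.3036, 0.1867]
tool_rot: [[0.929, 0.371, -0.001], [0.371, -0.929, 0.001], [-0.0, -0.001, -1.0]]
contact_force: [0.8, 1.0, -0.1]
grip_width: 0.0752
grip_force: 0.0
```

```bash
python3 - <<'E'
from h import *
m=arm.camera_model("wrist");im=arm.snapshot("wrist")[:,:,::-1]; s=arm.observe()
print(pix(m,[.4246,-.3045,.078]))
t=arm.snapshot("top")[:,:,::-1]
cv2.imwrite("pics/w6.png",np.hstack([cv2.resize(im,(400,300)),cv2.resize(t[130:310,50:290],(400,300))]))
print(s['qpos'],s['position'],s['tool_rot'].T@(np.array([.4246,-.3045,.047])-s['position'])/.15)
E
```

```text
[290.02054653 208.11156651]
[ 0.32197587  0.734011    0.44952941  1.74775648 -0.43619005  0.76124483
 -0.19886836] [ 0.42405162 -0.30334935  0.18686274] [6.18252320e-04 9.31005995e-03 9.32410290e-01]
```

View pics/w6.png

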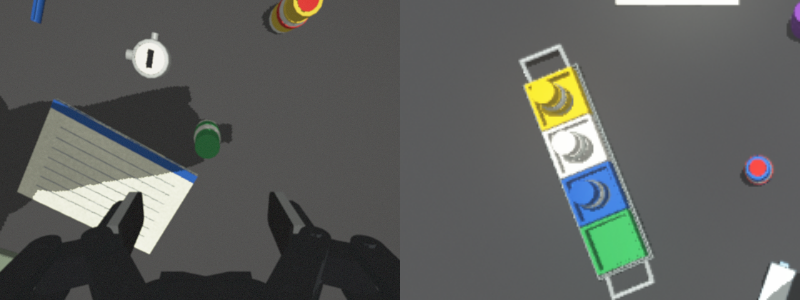

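The green cap is at (290,206) in full-size pixels against (290,208) predicted. Yellow, white and blue are standing in their cups. Picking green.

>>> carry_out(
  increments=[0.01,0.007,0.2,0,0,0,0.01,0.007,0.45,0,0,0,0.01,0.007,0.7,0,0,0,0.01,0.007,0.92,0,0,0,0.01,0.007,0.92,0,0,0],
)

```text
time_s: 30.18
position: [0.4251, -0.3037, 0.0479]
tool_rot: [[0.929, 0.371, -0.003], [0.371, -0.929, 0.002], [-0.002, -0.003, -1.0]]
contact_force: [0.5, -0.3, 0.5]
grip_width: 0.0749
grip_force: 0.0
```

>>> carry_out(
  increments=[0,0,0,0,0,0,0,0,0,0,0,0,0,0,0,0,0,0,0,0,0,0,0,0,0,0,0,0,0,0,0,0,0,0,0,0,0,0,0,0,0,0],
  gripper=15,
)

```text
time_s: 31.05
position: [0.4261, -0.3049, 0.0502]
tool_rot: [[0.929, 0.37, 0.001], [0.37, -0.929, -0.001], [0.001, 0.001, -1.0]]
contact_force: [-0.4, 1.4, 10.5]
grip_width: 0.0259
grip_force: 25.3
```

>>> carry_out(
  increments=[0,0,-0.1,0,0,0,0,0,-0.25,0,0,0,0,0,-0.45,0,0,0,0,0,-0.65,0,0,0,0,0,-0.8,0,0,0,0,0,-0.8,0,0,0],
)

```text
time_s: 31.8
position: [0.4261, -0.3051, 0.1714]
tool_rot: [[0.929, 0.37, 0.002], [0.37, -0.929, -0.002], [0.002, 0.003, -1.0]]
contact_force: [-0.0, 0.4, -1.1]
grip_width: 0.0264
grip_force: 24.8
```

```bash
python3 - <<'E'
from h import *
s=arm.observe();print(s['grip_width'],s['position'],s['tool_rot'].T@(np.array([.4154,.1941,.165])-s['position'])/.15)
E
```

```text
0.026434099215857702 [ 0.42605969 -0.30506605  0.17135217] [ 1.16634068 -3.11756999  0.03644207]
```

>>> carry_out(
  increments=[0.07,-0.19,0,0,0,0,0.15,-0.39,0,0,0,0,0.22,-0.58,0,0,0,0,0.29,-0.78,0,0,0,0],
)

```text
time_s: 32.3
position: [0.4224, -0.1789, 0.1692]
tool_rot: [[0.929, 0.37, -0.0], [0.37, -0.929, 0.0], [-0.0, -0.0, -1.0]]
contact_force: [0.4, 1.2, -0.4]
grip_width: 0.0263
grip_force: 24.8
```

>>> carry_out(
  increments=[0.07,-0.19,0,0,0,0,0.15,-0.39,0,0,0,0,0.22,-0.58,0,0,0,0,0.29,-0.78,0,0,0,0],
)

```text
time_s: 32.8
position: [0.4195, -0.0542, 0.1692]
tool_rot: [[0.929, 0.37, -0.0], [0.37, -0.929, -0.0], [-0.0, -0.0, -1.0]]
contact_force: [0.9, 0.5, -0.4]
grip_width: 0.0262
grip_force: 24.8
```

>>> carry_out(
  increments=[0.07,-0.19,0,0,0,0,0.15,-0.39,0,0,0,0,0.22,-0.58,0,0,0,0,0.29,-0.78,0,0,0,0],
)

```text
time_s: 33.3
position: [0.4166, 0.0706, 0.1692]
tool_rot: [[0.929, 0.37, -0.0], [0.37, -0.929, -0.0], [-0.0, 0.0, -1.0]]
contact_force: [1.0, -0.6, 0.1]
grip_width: 0.0261
grip_force: 24.8
```

>>> carry_out(
  increments=[0.07,-0.19,0,0,0,0,0.15,-0.39,0,0,0,0,0.22,-0.58,0,0,0,0,0.29,-0.78,0,0,0,0,0.29,-0.78,0,0,0,0,0.29,-0.78,0,0,0,0],
)

```text
time_s: 34.05
position: [0.4139, 0.1937, 0.1692]
tool_rot: [[0.929, 0.37, -0.0], [0.37, -0.929, -0.001], [-0.0, 0.0, -1.0]]
contact_force: [-0.2, 0.2, -0.9]
grip_width: 0.0258
grip_force: 24.9
```

```bash
python3 - <<'E'
from h import *
s=arm.observe();print(s['grip_width'],s['position'],s['tool_rot'].T@(np.array([.4154,.1941,.0603])-s['position'])/.15)
E
```

```text
0.025841204137212474 [0.41387313 0.19372255 0.16918945] [0.01065616 0.00111384 0.7259263 ]
```

>>> carry_out(
  increments=[0.008,0,0.17,0,0,0,0.008,0,0.34,0,0,0,0.008,0,0.5,0,0,0,0.008,0,0.6,0,0,0,0.008,0,0.67,0,0,0,0.008,0,0.71,0,0,0,0.008,0,0.73,0,0,0,0.008,0,0.73,0,0,0],
)

```text
time_s: 35.05
position: [0.4152, 0.1948, 0.06]
tool_rot: [[0.929, 0.37, 0.0], [0.37, -0.929, 0.0], [0.0, -0.0, -1.0]]
contact_force: [0.5, 0.5, -0.2]
grip_width: 0.0263
grip_force: 25.1
```

>>> carry_out(
  increments=[0,0,0,0,0,0,0,0,0,0,0,0,0,0,0,0,0,0,0,0,0,0,0,0,0,0,0,0,0,0],
  gripper=60,
)

```text
time_s: 35.67
position: [0.4151, 0.1949, 0.0597]
tool_rot: [[0.929, 0.37, -0.0], [0.37, -0.929, -0.0], [-0.0, 0.0, -1.0]]
contact_force: [0.8, 1.4, 1.0]
grip_width: 0.06
grip_force: 0.0
```

>>> carry_out(
  increments=[0,0,-0.15,0,0,0,0,0,-0.35,0,0,0,0,0,-0.6,0,0,0,0,0,-0.85,0,0,0,0,0,-0.85,0,0,0],
)

```text
time_s: 36.3
position: [0.4157, 0.1952, 0.189]
tool_rot: [[0.929, 0.371, 0.003], [0.371, -0.929, 0.001], [0.003, -0.0, -1.0]]
contact_force: [0.0, 0.7, -0.3]
grip_width: 0.0602
grip_force: 0.0
```

>>> carry_out(
  increments=[0,0.2,-0.2,0,0,0,0,0.4,-0.4,0,0,0,0,0.6,-0.4,0,0,0,0,0.8,-0.4,0,0,0,0,1,-0.4,0,0,0,0,1,-0.4,0,0,0,0,1,-0.4,0,0,0],
)

```text
time_s: 37.17
position: [0.4703, 0.0561, 0.2467]
tool_rot: [[0.929, 0.371, -0.001], [0.371, -0.929, 0.0], [-0.001, -0.001, -1.0]]
contact_force: [0.1, 0.9, -0.7]
grip_width: 0.0598
grip_force: 0.0
```

```bash
python3 - <<'E'
from h import *
t=arm.snapshot("top")[:,:,::-1];b=arm.snapshot("scene")[:,:,::-1]
cv2.imwrite("pics/f.png",np.hstack([cv2.resize(t[100:310,50:330],(400,300)),cv2.resize(b[120:330,200:480],(400,300))]))
c=np.array([.4990,.2274]);e=np.array([.929,.37])
for k in(1.5,.5,-.5,-1.5): p=[*(c+e*k*.06),.088];print((pix("top",p)-[50,100])/.7,(pix("scene",p)-[200,120])/.7)
E
```

```text
[122.01731944 120.96025342] [204.50072818 203.13624466]
[138.82654633 163.91740738] [227.05189609 179.92053495]
[155.8125231  207.32625798] [247.46951675 158.90124425]
[172.97805226 251.19396728] [266.04269391 139.78074943]
```

View pics/f.png

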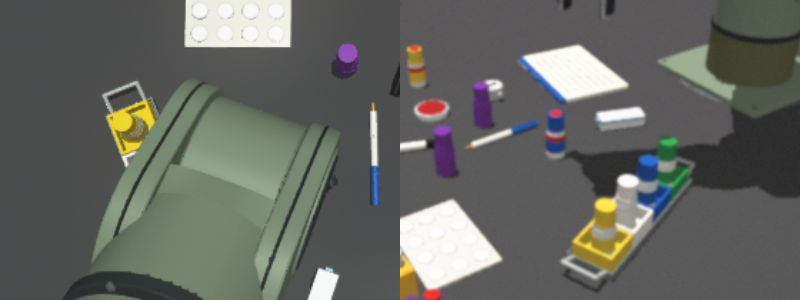

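The scene view shows all four vials upright in their own cups, with cap tops within about 1 px of the predicted centres. Both stickered vials are standing untouched and the gripper is clear.

```bash
python3 -c "
from bench import arm
print(arm.finish_job())"
```

```text
the job is handed in; nothing more can be done
None
```

The job is handed in: all four good vials stand upright and released in the cups of their own colours, both red-stickered vials were left untouched, and it took about 37 s of the 102 s; the hand-in call returned no verdict.

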